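# Interlock a U-channel on the pair in the rack

### The arm

A 6-joint arm with a two-finger parallel gripper is mounted at the origin on a cart in front of the work surface, level with it; the furniture and walls round the work are solid. World frame = base frame: x ahead of the robot, y to its left, z up, the work surface at z = 0. Lengths are in m, angles in degrees, forces in N, time in s.
With the tool pointing down it reaches from about 0.35 to 0.875 m from the base axis. Payload 4.2 kg.
Tool frame: the origin (TCP) lies on the front face of the gripper's body, between the roots of the fingers; the fingertips stand finger_overhang ahead of it and the grasp point (between the pads) lies 51 mm ahead of it (finger_overhang is the distance from the TCP to the fingertips, in m); z points along the fingers, y is the line along which they close (so a half turn about z gives the same grasp; the last joint's range is limited). The gripper opens to 87 mm and grips with 3 to 60 N. Pads are 19 mm wide; open, the fingers measure 117 mm over their backs; the gripper's body (75 mm by 190 mm) begins 51 mm behind the grasp point.
Start: joints at [-49.641, 22.042, 0.453, 0, -68.411, -14.817], TCP at [0.269, -0.564, 0.292] pointing down, gripper open.
Joint ranges: [-179.83, 179.83], [-69.29, 118.12], [-61.27, 80.66], [-181.25, 117.63], [-171.15, -9.14], [-177.46, 177.46]. Speed limits (degrees/s): [159.86, 159.86, 180, 180, 180, 180].

### API

Orientations are given as a 3x3 rotation matrix whose columns are the frame's x, y, z axes.
In Python, from station import sense, capture, camera_model, finish_job, finger_overhang gives the robot as it stands. The module is installed in compiled form; this text tells all that it offers.
- The arm moves only by the tool jog_arm, never from a script. Its argument "rows" is a list that holds one entry, the list of rows, each a list of 4 numbers: the shift along the tool's x, y, z in m, then the turn about the tool's z in rad. A call has 1 to 20 rows; each row shifts and turns the commanded pose from where the row before left it, along the tool's axes as they then stand; what a row does not reach is not made up. A row lasts 1/8 s, in which the tool goes at most 62.5 mm and 10.7 degrees, less where a joint would pass 70% of its speed; a pose out of reach is approached as far as the arm can. A call is refused whole if a number of a shift passes 0.0625 or a number of a turn 0.188, either way. A call with a gripper value outside its range is refused whole. "claw" is the opening, from 0 (shut) to 1 (fully open), set as the call begins (left out, the last holds). The fingers move at their own pace and stop on an object; the grip force is fixed at half the most. Time passes only in rows, so rows that do not move let the fingers close. It gives the time, the measured TCP pose, the force, the opening and the grip force at its end, in the units of the state.
- sense(): the state, without advancing time (a new reading comes with each control period).
- capture(name): name is "side" or "top"; returns the picture (384x512x3 uint8, red, green, blue); there is no depth.
- camera_model(name): a dict with "fovy" (degrees; the focal length in pixels is half the picture's height over the tangent of half this angle, whatever the lens; pixels are square), "cx", "cy" (the principal point, pixels), "k1" (the pictures are not rectified: a ray, as slopes to the right and down, at radius r is drawn at 1 + k1 r^2 times it, then the intrinsics apply), "eye" and "rotation" of the camera in the world. Camera axes: x right, y down, z forward; pixel columns grow to the right and rows downward; lengths in m; the calibration is good to about 2 mm. A picture is of the moment at which its call begins. camera_model takes no time and is no camera call.
- finish_job(): hands the job in; it is judged then, once.
The state is a dict: "time_s": time; "joints": joint angles; "joint_velocities": joint speeds; "effort": joint torques, N m; "tcp_pos": TCP position; "ee_rot": TCP orientation; "wrist_force": force on the tool from outside, world axes, zero at the start; "moment": the same for the moment, N m; "gripper_width": opening from 0.0 (shut) to 1.0 (fully open); "gripper_force": force on a finger pad.
Only numpy, scipy, OpenCV 4.12 (cv2) and the standard library are available. Lean on these libraries where they do the work, as an engineer would, in place of code of your own. Each camera call takes 0.05 s, during which the arm holds its last target. There are 200 camera calls.

### The job

Two aluminium U-channels lie side by side in the blue rack, open sides up. Stack the loose long channel, which lies open side down on the bench, onto them so that they interlock: astride the two neighbouring middle flanges, with one of its flanges fully down in each trough, square along the pair and its ends about level with theirs. Leave the short offcut where it lies and the two lower channels seated in the rack.

Things in the scene. Friction and masses are not known exactly. Their poses are not given: they have to be found in the camera images.
- long_channel: the channel to stack (sizes in mm): aluminium U-section 60 wide, 32 high, walls 4 thick, 120 long, three dark holes in its back, about 0.13 kg; lies open side down. Origin: centre of its open underside, back top 32 above it; x along its length, y across, z up. Grip across the flanges (60) at mid length. Home, its origin is 4 above the lower ones', midway between them; 18 spare each side
- rack_channel_left: left (+y) one of the pair in the rack: same section, 120 mm long, open side up, loose between the corner stops. Origin: centre of its underside, 5 above the bench; x along its length, y across, away from the right one, z up. Centre lines 68 apart, parallel, gap 8. With the long one home, 28 is left from each of its outer faces to the outermost flange, for the fingers
- rack_channel_right: right (-y) one of the pair: same piece, same axes, y pointing to the left one. The fixed blue rack under both is 138 x 146 mm in plan, floor 5 thick, with stops 24 high at its outer corners and a rib 15 high in the gap, all lower than the channels (tops 37 above the bench)
- offcut: short offcut, not to be used: same section but 60 mm long, one dark hole, lying open side down on the bench on either side of the long one. Origin: centre of its open underside; x along its length, y across, z up
There are look-alikes about, which are no part of the job. What is shaped like the rack_channel_left but pink or purple is not meant.

How it is judged:
By the outcome, as a careful person would: the job done as asked, in the order asked, and still so for the second after the job is handed in, with the robot touching nothing.
It also fails if it takes over 32 s, if anything falls off the work surface, if the arm or the gripper's body presses on something with over 40 N, if the wrist force passes 120 N, or if a joint passes its speed limit or range.

## Working session

There is one attempt and no reset: what is moved stays moved. The work goes in short steps, Python scripts to look and compute and a tool call to move; the robot and the scene stay as the last step left them, time stands still between calls to the robot, and variables do not carry over. Pictures are saved under pics/ and viewed, at most 10 in all, crops included, and the job is handed in when it is done.

Besides the shell and the picture viewer there is one more tool, called after "Request:" as name(argument=value, ...) on one line, values as JSON. jog_arm: Moves the arm, as the interface text tells. Its arguments: {"type":"object","properties":{"rows":{"type":"array"},"claw":{"type":"number"}},"required":["rows"]}

```bash
mkdir -p pics; cat > h.py <<'E'
import numpy as np, cv2
from station import *
def ray(name,u,v):
    m=camera_model(name); f=192/np.tan(np.radians(m["fovy"]/2))
    d=np.array([(u-m["cx"])/f,(v-m["cy"])/f]); p=d.copy()
    for _ in range(30): p=d/(1+m["k1"]*(p@p))
    return np.array(m["eye"]),np.array(m["rotation"])@np.array([p[0],p[1],1])
def at(name,u,v,z):
    e,d=ray(name,u,v); return e+d*(z-e[2])/d[2]
def proj(name,P):
    m=camera_model(name); f=192/np.tan(np.radians(m["fovy"]/2))
    c=np.array(m["rotation"]).T@(np.array(P)-m["eye"]); p=c[:2]/c[2]
    return p*(1+m["k1"]*(p@p))*f+[m["cx"],m["cy"]]
def save(name,fn,crop=None,k=1):
    im=capture(name)[:,:,::-1]
    if crop: a,b,c,d=crop; im=im[b:d,a:c]
    im=cv2.resize(im,None,fx=k,fy=k,interpolation=cv2.INTER_CUBIC); cv2.imwrite("pics/"+fn,im)
E
python3 - <<'E'
from h import *
save("top","t0.png",k=1.5); save("side","s0.png",k=1.5)
print(finger_overhang, sense()); print(camera_model("top"),camera_model("side"))
E
```

```text
0.0697 {'time_s': 0.1, 'joints': array([-4.96409196e+01,  2.20858130e+01,  3.87757081e-01, -2.53933169e-02,
       -6.84131877e+01, -1.48159129e+01]), 'joint_velocities': array([ 0.10628726, -0.17326992,  0.16610497,  0.10420016,  0.08280577,
        0.06498008]), 'effort': array([-6.31201183e-04, -3.91688526e+01,  1.87934017e+01,  4.23200816e+00,
        1.34304300e-02, -8.47603451e-05]), 'tcp_pos': array([ 0.26933041, -0.56353622,  0.29127541]), 'ee_rot': array([[-9.02331098e-01, -4.31042574e-01, -9.43260249e-04],
       [-4.31043595e-01,  9.02329413e-01,  1.74632345e-03],
       [ 9.83917113e-05,  1.98234825e-03, -9.99998030e-01]]), 'wrist_force': array([-0.51314314, -0.68143369,  0.5765898 ]), 'moment': array([ 0.02218129, -0.00078911, -0.00626858]), 'gripper_force': 0.0, 'gripper_width': 0.9993283278843968}
{'fovy': 57.82835167334773, 'cx': 253.09111200333834, 'cy': 195.13560099797903, 'k1': -0.03205972474699476, 'eye': array([0.43373531, 0.17939547, 1.21006018]), 'rotation': array([[ 0.01582129, -0.99692569,  0.07673883],
       [-0.99954829, -0.01380814,  0.02669379],
       [-0.0255521 , -0.0771265 , -0.99669383]])} {'fovy': 48.78809887475087, 'cx': 254.5105623200261, 'cy': 187.54369669513906, 'k1': -0.11298926664167588, 'eye': array([0.29688534, 1.27095211, 0.71174289]), 'rotation': array([[-0.97626575, -0.12303974,  0.17823134],
       [-0.21615445,  0.50222546, -0.8372854 ],
       [ 0.01350706, -0.85593855, -0.5169011 ]])}
```

View pics/t0.png

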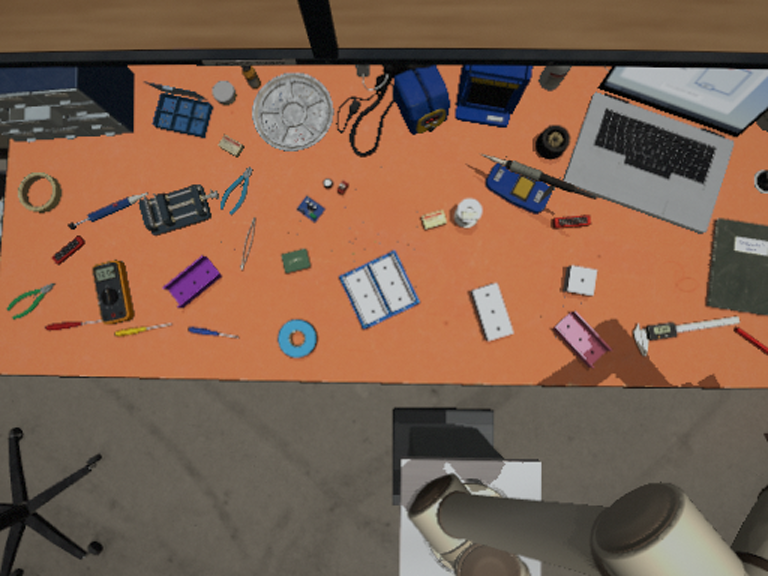

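View pics/s0.png

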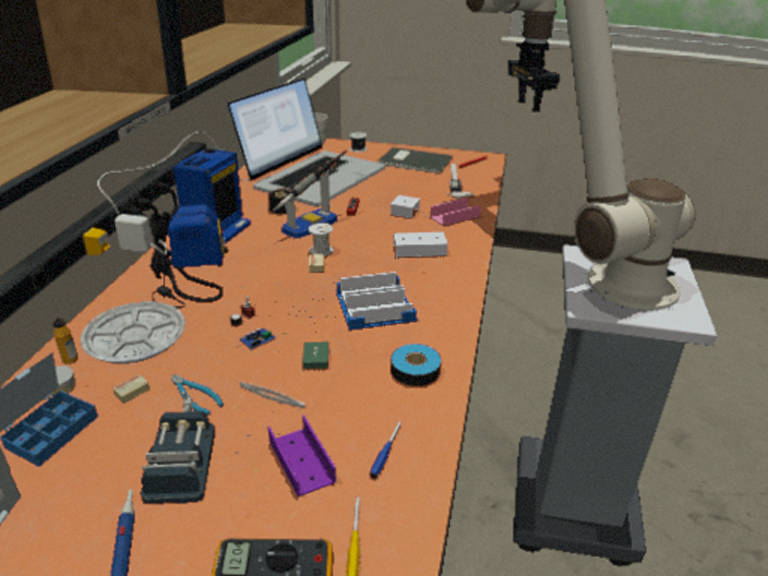

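The top view (pixels at 1.5x) shows four candidates:
- White channel with 3 holes at (492,312): this is the long channel.
- White single-hole piece at (581,281): this is the offcut.
- Pink (582,339) and purple (193,282) channels: look-alikes.
- Blue rack with the white pair at (380,290): this is the target.

I'll confirm with one enlarged crop.

```bash
python3 - <<'E'
from h import *
save("top","t1.png",(220,160,420,260),4); save("side","s1.png",(220,130,320,220),6)
E
```

```text
(no output)
```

View pics/t1.png

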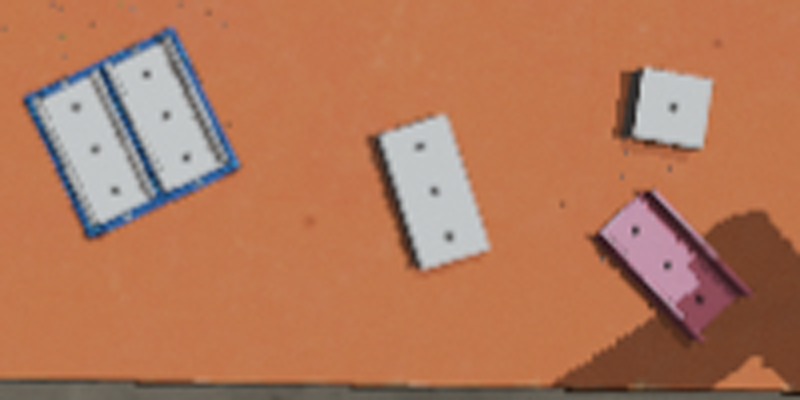

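View pics/s1.png

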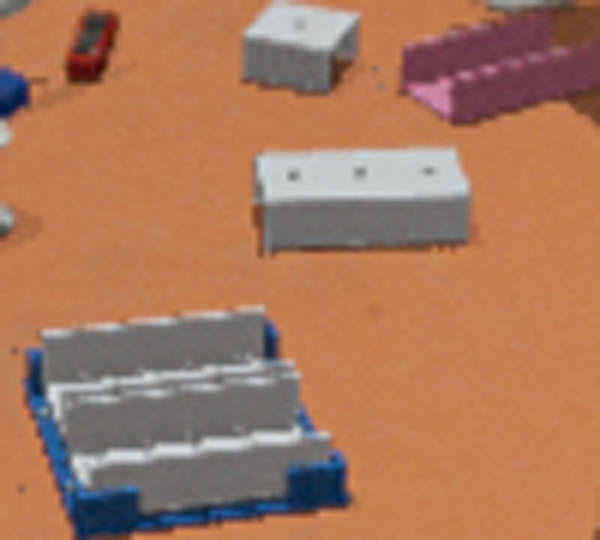

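The crop shows the long channel with 3 holes at (420,146), (435,191) and (449,237), back up. The offcut has a single hole at (673,107). The rack pair's holes are at (76,107), (95,149), (115,191) and (147,74), (166,115), (186,157). Next I refine the hole centroids by code.

```bash
cat >> h.py <<'E'
def hole(g,u,v,r=3):
    # dark blob centroid, raw pixels
    u0,v0=int(round(u)),int(round(v)); w=g[v0-r:v0+r+1,u0-r:u0+r+1].astype(float)
    d=np.clip(np.median(w)-15-w,0,None); y,x=np.mgrid[v0-r:v0+r+1,u0-r:u0+r+1]
    return (d*x).sum()/d.sum(),(d*y).sum()/d.sum()
def line(name,pts,z,r=3):
    g=cv2.cvtColor(capture(name),cv2.COLOR_RGB2GRAY)
    q=[hole(g,*p,r) for p in pts]; P=np.array([at(name,*p,z) for p in q])[:,:2]
    d=P[-1]-P[0]; return np.round(q,1).tolist(),P.mean(0),np.degrees(np.arctan2(d[1],d[0])),np.linalg.norm(d)
E
python3 - <<'E'
from h import *
T=lambda L:[(220+(u+.5)/4-.5,160+(v+.5)/4-.5) for u,v in L]
S=lambda L:[(220+(u+.5)/6-.5,130+(v+.5)/6-.5) for u,v in L]
print("long",line("top",T([(420,146),(435,191),(449,237)]),.032))
print("longS",line("side",S([(293,175),(360,173),(429,171)]),.032,2))
print("L",line("top",T([(76,107),(95,149),(115,191)]),.009))
print("R",line("top",T([(147,74),(166,115),(186,157)]),.009))
print("off",line("top",T([(673,107)]),.032))
E
```

```text
long ([[324.5, 196.2], [328.1, 207.3], [331.8, 218.7]], array([ 0.48641085, -0.04327159]), np.float64(-161.97585991001554), np.float64(0.07963518430648485))
longS ([[268.4, 158.8], [279.6, 158.3], [291.0, 158.0]], array([ 0.48825901, -0.04501252]), np.float64(-161.5992356462561), np.float64(0.08026175720739552))
L ([[238.5, 186.3], [243.3, 196.9], [248.3, 207.2]], array([0.52000879, 0.24509132]), np.float64(-153.90238570934505), np.float64(0.0803382353098681))
R ([[256.2, 178.1], [261.1, 188.4], [266.2, 198.9]], array([0.54980556, 0.18394371]), np.float64(-153.64230031959175), np.float64(0.08041982659818471))
off ([[387.8, 186.4]], array([ 0.56040533, -0.24547486]), np.float64(0.0), np.float64(0.0))
```

Both cameras agree: the long channel is at (0.487,-0.044), 18.2°. The rack centre is at (0.535,0.2145), 26.2°, with 68.0 mm spacing. Now the moves.

```bash
cat >> h.py <<'E'
def go(P,yang):
    s=sense(); R=np.array(s["ee_rot"]); p=np.array(s["tcp_pos"])
    a=np.degrees(np.arctan2(R[1,1],R[0,1])); t=(a-yang+90)%180-90   # turn about tool z (down)
    c,n=np.cos(np.radians(t)),np.sin(np.radians(t))
    R2=R@np.array([[c,-n,0],[n,c,0],[0,0,1]])
    print("turn",np.radians(t).round(4),"shift",(R2.T@(np.array(P)-p)).round(4),"tcp",p.round(4),"F",s["wrist_force"].round(1),"t",s["time_s"],"yang",a.round(2))
E
python3 -c "
from h import *
go([.487,-.044,.13],108.2)"
```

```text
turn 0.1281 shift [-0.369   0.4259  0.1622] tcp [ 0.2695 -0.5639  0.2921] F [ 0.   0.5 -1. ] t 0.45 yang 115.54
```

Request:
jog_arm(rows=[[[0,0,0,0.128],[-0.015,0.018,0.007,0],[-0.031,0.0355,0.0135,0],[-0.031,0.0355,0.0135,0],[-0.031,0.0355,0.0135,0],[-0.031,0.0355,0.0135,0],[-0.031,0.0355,0.0135,0],[-0.031,0.0355,0.0135,0],[-0.031,0.0355,0.0135,0],[-0.031,0.0355,0.0135,0],[-0.031,0.0355,0.0135,0],[-0.031,0.0355,0.0135,0],[-0.031,0.0355,0.0135,0],[-0.013,0.0175,0.006,0],[0,0,0,0],[0,0,0,0]]], claw=1)

```text
time_s: 2.45
tcp_pos: [0.4867, -0.0443, 0.131]
ee_rot: [[-0.95, -0.312, 0.0], [-0.312, 0.95, -0.0], [-0.0, -0.0, -1.0]]
wrist_force: [0.1, -0.7, -0.5]
gripper_width: 0.997
gripper_force: 0.0
```

```bash
python3 -c "
from h import *
go([.487,-.044,.076],108.2)
save('side','s2.png',(230,70,330,190),5)"
```

```text
turn -0.0 shift [-0.0003  0.0002  0.055 ] tcp [ 0.4867 -0.0443  0.131 ] F [ 0.1 -0.7 -0.5] t 2.45 yang 108.2
```

View pics/s2.png

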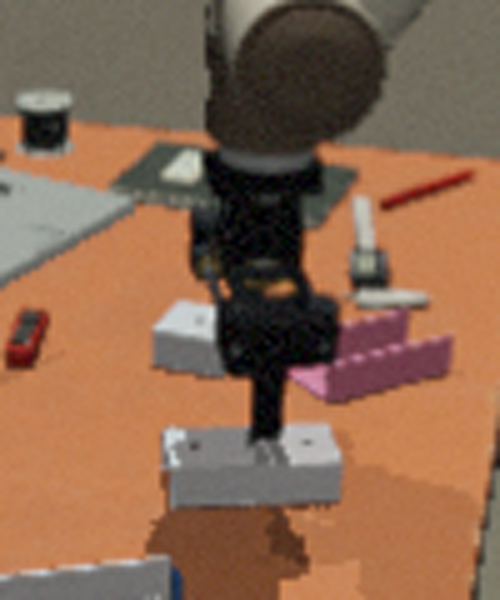

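The gripper is above the channel at mid-length; the finger is at crop (265,400), over the middle hole. Descend and grip.

Request:
jog_arm(rows=[[[0,0,0.012,0],[0,0,0.015,0],[0,0,0.014,0],[0,0,0.009,0],[0,0,0.005,0],[0,0,0,0]]])

```text
time_s: 3.25
tcp_pos: [0.4868, -0.044, 0.0755]
ee_rot: [[-0.95, -0.312, -0.001], [-0.312, 0.95, -0.0], [0.001, 0.0, -1.0]]
wrist_force: [0.1, 0.1, 0.4]
gripper_width: 0.999
gripper_force: 0.0
```

Request:
jog_arm(rows=[[[0,0,0,0],[0,0,0,0],[0,0,0,0],[0,0,0,0],[0,0,0,0]]], claw=0)

```text
time_s: 3.88
tcp_pos: [0.487, -0.0438, 0.076]
ee_rot: [[-0.95, -0.313, 0.0], [-0.313, 0.95, 0.0], [-0.0, 0.0, -1.0]]
wrist_force: [-0.2, 0.6, 3.0]
gripper_width: 0.686
gripper_force: 30.0
```

Request:
jog_arm(rows=[[[0,0,-0.01,0],[0,0,-0.02,0],[0,0,-0.02,0],[0,0,-0.015,0],[0,0,-0.005,0],[0,0,0,0]]])

```text
time_s: 4.62
tcp_pos: [0.4868, -0.0439, 0.1459]
ee_rot: [[-0.95, -0.312, 0.0], [-0.312, 0.95, 0.0], [-0.0, 0.0, -1.0]]
wrist_force: [-0.8, 0.2, -1.5]
gripper_width: 0.687
gripper_force: 30.0
```

```bash
python3 -c "
from h import *
go([.5349,.2145,.146],116.2)"
```

```text
turn -0.1396 shift [-0.1572  0.2106  0.    ] tcp [ 0.4868 -0.0439  0.1459] F [-0.8  0.2 -1.5] t 4.625 yang 108.2
```

Request:
jog_arm(rows=[[[0,0,0,-0.07],[0,0,0,-0.07],[-0.009,0.012,0,0],[-0.018,0.024,0,0],[-0.022,0.03,0,0],[-0.022,0.03,0,0],[-0.022,0.03,0,0],[-0.022,0.03,0,0],[-0.02,0.026,0,0],[-0.014,0.018,0,0],[-0.008,0.0105,0,0],[0,0,0,0],[0,0,0,0],[0,0,0,0]]])

```text
time_s: 6.38
tcp_pos: [0.5346, 0.2133, 0.1458]
ee_rot: [[-0.898, -0.441, -0.0], [-0.441, 0.898, -0.0], [0.0, -0.0, -1.0]]
wrist_force: [0.2, 0.2, -1.0]
gripper_width: 0.687
gripper_force: 30.0
```

```bash
python3 -c "
from h import *
go([.5349,.2145,.146],116.2)
save('side','s3.png',(190,120,310,230),5)
save('top','t3.png',(210,150,310,240),6)"
```

```text
turn -0.0007 shift [-0.0008  0.0009 -0.0002] tcp [0.5346 0.2133 0.1458] F [ 0.2  0.2 -1. ] t 6.375 yang 116.16
```

View pics/s3.png

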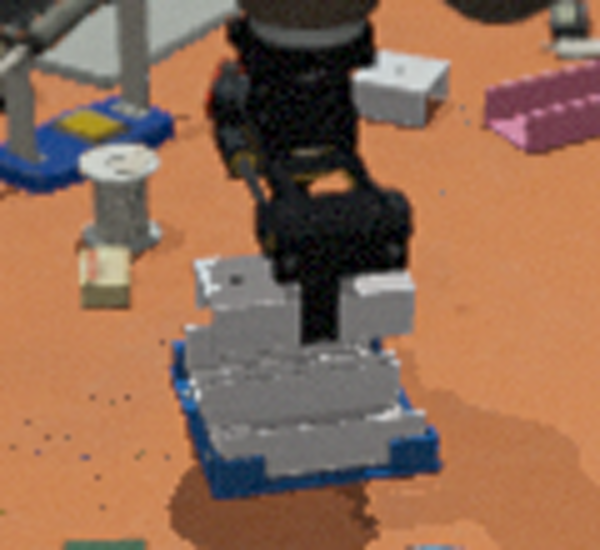

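View pics/t3.png

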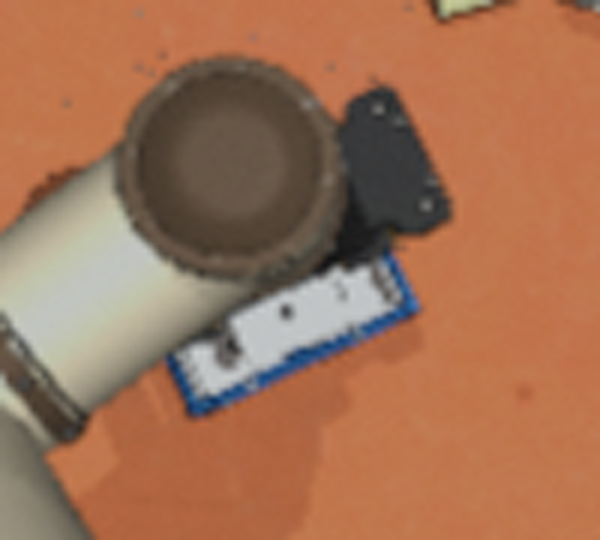

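The side view shows the channel level above the pair, its far-end hole at (236,280). The top view shows its near-end hole at (287,312). I compare both with where they should be.

```bash
python3 -c "
from h import *
ax=np.array([np.cos(np.radians(26.2)),np.sin(np.radians(26.2))]); c=np.array([.5349,.2145]); n=np.array([-ax[1],ax[0]])
for nm,u,v,s in (('top',210+287.5/6-.5,150+312.5/6-.5,-.04),('side',190+236.5/5-.5,120+280.5/5-.5,.04)):
    g=cv2.cvtColor(capture(nm),cv2.COLOR_RGB2GRAY); q=hole(g,u,v,2)
    d=at(nm,*q,.102)[:2]-c; print(nm,(u,v),q,'along',d@ax-s,'across',d@n)
go([.5349,.2145,.1],116.2)"
```

```text
top (257.4166666666667, 201.58333333333334) (np.float64(257.25), np.float64(201.52083333333334)) along -0.0008057236773555271 across -0.0011338816200123234
side (236.8, 175.6) (np.float64(236.7605633802817), np.float64(175.56338028169014)) along 4.3864985875351203e-05 across -0.0029491444359695893
turn -0.0002 shift [-0.0005  0.0005  0.0459] tcp [0.5347 0.2139 0.1459] F [ 0.1  0.3 -0.9] t 6.575 yang 116.19
```

Request:
jog_arm(rows=[[[0,0.0015,0,0],[0,0,0.007,0],[0,0,0.008,0],[0,0,0.008,0],[0,0,0.008,0],[0,0,0.007,0],[0,0,0.006,0],[0,0,0,0]]])

```text
time_s: 7.58
tcp_pos: [0.5338, 0.2155, 0.1012]
ee_rot: [[-0.897, -0.442, -0.001], [-0.442, 0.897, -0.001], [0.001, -0.0, -1.0]]
wrist_force: [-0.8, -0.9, -0.8]
gripper_width: 0.687
gripper_force: 30.0
```

Request:
jog_arm(rows=[[[0,0,0.005,0],[0,0,0.004,0],[0,0,0.003,0],[0,0,0.002,0],[0,0,0.001,0],[0,0,0.001,0],[0,0,0,0],[0,0,0,0]]])

```text
time_s: 8.57
tcp_pos: [0.5341, 0.2156, 0.0858]
ee_rot: [[-0.897, -0.442, 0.0], [-0.442, 0.897, 0.0], [-0.0, -0.0, -1.0]]
wrist_force: [-0.4, -0.2, -1.1]
gripper_width: 0.687
gripper_force: 30.0
```

No contact yet, and under 1 mm remains. Lower the last bit, then release partway, since full opening would touch the outer flanges.

Request:
jog_arm(rows=[[[0,0,0.0005,0],[0,0,0.0005,0],[0,0,0,0],[0,0,0,0]]])

```text
time_s: 9.07
tcp_pos: [0.5341, 0.2156, 0.085]
ee_rot: [[-0.897, -0.442, 0.0], [-0.442, 0.897, 0.0], [-0.0, -0.0, -1.0]]
wrist_force: [-0.6, -0.7, 1.4]
gripper_width: 0.69
gripper_force: 30.0
```

Request:
jog_arm(rows=[[[0,0,0,0],[0,0,0,0],[0,0,0,0],[0,0,0,0]]], claw=0.82)

```text
time_s: 9.57
tcp_pos: [0.5341, 0.2156, 0.0847]
ee_rot: [[-0.897, -0.442, -0.0], [-0.442, 0.897, -0.0], [0.0, -0.0, -1.0]]
wrist_force: [-0.9, 0.1, -0.6]
gripper_width: 0.819
gripper_force: 0.0
```

Request:
jog_arm(rows=[[[0,0,-0.005,0],[0,0,-0.01,0],[0,0,-0.02,0],[0,0,-0.03,0],[0,0,-0.04,0],[0,0,-0.04,0],[0,0,-0.02,0],[0,0,0,0]]])

```text
time_s: 10.58
tcp_pos: [0.5346, 0.216, 0.2523]
ee_rot: [[-0.897, -0.442, 0.004], [-0.442, 0.897, 0.003], [-0.005, 0.001, -1.0]]
wrist_force: [-0.2, -0.3, 0.1]
gripper_width: 0.821
gripper_force: 0.0
```

Request:
jog_arm(rows=[[[0.01,-0.02,-0.01,0],[0.01,-0.04,0,0],[0.01,-0.04,0,0],[0.01,-0.04,0,0],[0.01,-0.04,0,0],[0.01,-0.04,0,0],[0,-0.02,0,0],[0,0,0,0]]])

```text
time_s: 11.58
tcp_pos: [0.5863, -0.0276, 0.259]
ee_rot: [[-0.898, -0.44, -0.001], [-0.44, 0.898, -0.0], [0.001, 0.0, -1.0]]
wrist_force: [-0.2, 0.5, 0.9]
gripper_width: 0.822
gripper_force: 0.0
```

```bash
python3 -c "
from h import *
save('side','s4.png',(200,160,300,230),5)
save('top','t4.png',(215,155,295,225),6)"
python3 -c "
import cv2,numpy as np
a=cv2.imread('pics/s4.png');b=cv2.imread('pics/t4.png')
b=cv2.resize(b,(500*b.shape[1]//b.shape[1],b.shape[0]*500//b.shape[1]))[:,:290+210]
k=.8;a=cv2.resize(a,(399,int(a.shape[0]*399/a.shape[1])));b=cv2.resize(b,(399,int(b.shape[0]*399/b.shape[1])))
h=max(a.shape[0],b.shape[0]);o=np.zeros((h,798,3),np.uint8);o[:a.shape[0],:399]=a;o[:b.shape[0],399:]=b
cv2.imwrite('pics/c4.png',o)"
```

```text
(no output)
```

View pics/c4.png

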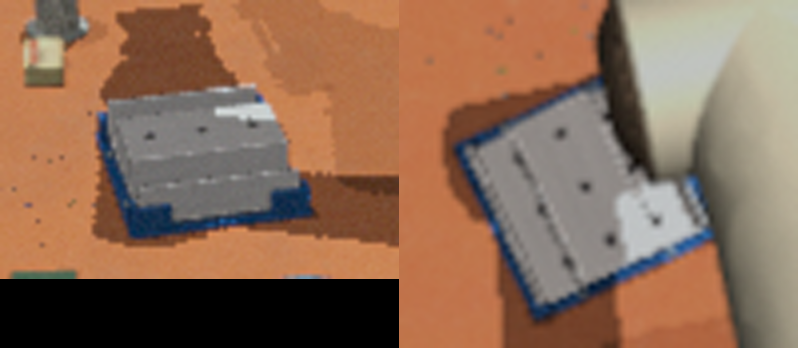

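The channel is astride the pair. In the right half of the picture its holes are at (560,132), (585,186) and (611,239), and the left channel's are at (518,158), (542,210) and (568,262). Measure the fit.

```bash
python3 -c "
from h import *
T=lambda L:[(215+(u-398.5)/4.9875-.5,155+(v+.5)/4.9875-.5) for u,v in L]
S=lambda L:[(200+(u+.5)/3.99-.5,160+(v+.5)/3.99-.5) for u,v in L]
ax=np.array([np.cos(np.radians(26.2)),np.sin(np.radians(26.2))]);n=np.array([-ax[1],ax[0]])
l=line('top',T([(560,132),(585,186),(611,239)]),.041,2);r=line('top',T([(518,158),(542,210),(568,262)]),.009,2)
s=line('side',S([(150,136),(202,130),(252,124)]),.041,2)
for x in (l,s): print(x,'along',(x[1]-[.5349,.2145])@ax,'across',(x[1]-[.5349,.2145])@n)
print(r,(r[1]-[.5349,.2145])@n,(r[1]-[.5349,.2145])@ax)"
```

```text
([[247.0, 181.4], [251.9, 192.2], [256.9, 202.8]], array([0.53393898, 0.21480657]), np.float64(-154.20816082925856), np.float64(0.07990575145887154)) along -0.0007269273908102453 across 0.0006993644483674705
([[237.1, 193.7], [250.2, 192.1], [262.8, 191.0]], array([0.53508447, 0.21450704]), np.float64(-154.88877329642722), np.float64(0.07896796477291217)) along 0.00016862851499290372 across -7.51249194634577e-05
([[238.6, 186.7], [243.2, 196.8], [248.5, 207.4]], array([0.51948021, 0.24507396]), np.float64(-153.44526102094036), np.float64(0.07978941327758711)) 0.03424066678981698 -0.00033695621313992776
```

Seated: within 1 mm along and across, angle within about 1°. The pattern lengths at z=41 mm also match a fully down position.

```bash
python3 -c "
from station import *
print(finish_job())"
```

```text
the job is handed in; nothing more can be done
None
```

The long channel is stacked interlocked on the rack pair, within about 1 mm and 1° of its intended place, and the job was handed in at about 12 s of the 32 s allowed; the offcut was not touched, and the left rack channel measured unmoved (the right one was not re-measured).

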